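# Open the nipping press with its reversible ratchet and take out the lino block

## Robot

A 7-joint arm with a two-finger parallel gripper is mounted at the origin on the work surface. World frame = base frame: x ahead of the robot, y to its left, z up, the work surface at z = 0. Lengths are in mm, angles in degrees, forces in N, time in s.
With the tool pointing down it reaches from about 350 to 900 mm from the base axis. Payload 8.1 kg.
Tool frame: the origin (TCP) lies at the very end of the fingers, on their centre line; the grasp point (between the pads) lies behind it (bot.grip_depth is the x of the grasp point in the tool frame, in mm); x points along the fingers, y is the direction in which the jaws open and shut, and the axes are right-handed (so a half turn about x gives the same grasp; the last joint's range is limited). The gripper opens to 85 mm and grips with 20 to 120 N. Pads are 22 mm wide; open, the fingers measure 114 mm over their backs; the gripper's body (76 mm by 85 mm) begins 54 mm behind the grasp point. The pads swing forward as they close: fully open they stand 13 mm farther back than shut.
Start: joints at [65.798, 24.895, 1.432, 90.138, -0.665, 64.973, -4.303], TCP at [196.462, -593.333, 231.323] pointing down, gripper open.
Joint ranges: [-149.89, 149.89], [-25.12, 119.58], [-72.63, 75.52], [4.76, 147.25], [-75.54, 255.54], [6.69, 114.76], [-157.13, 157.13]. Speed limits (degrees/s): [127.2, 127.2, 172.46, 172.46, 180, 180, 180].

## Interface

Orientations are given as a 3x3 rotation matrix whose columns are the frame's x, y, z axes.
In Python, from station import monitor, vision, ticket, finder, bot gives the robot as it stands.
- The arm moves only by the shell command python3 -m pendant 'ROWS' [FORCE]. ROWS is JSON, one flat list of numbers, 7 for each row, row after row: the opening, from 0 (shut) to 1 (fully open), then the shift along the tool's x, y, z in m, then the turn, a rotation vector about the tool's x, y, z in rad. In form: [grip, dx, dy, dz, rx, ry, rz, grip, dx, dy, dz, rx, ry, rz, ...]. A call has 1 to 5 rows; each row shifts and turns the commanded pose from where the row before left it, along the tool's axes as they then stand; what a row does not reach is not made up. A row lasts 1/10 s, in which the tool goes at most 50 mm and 8.59 degrees, less where a joint would pass 70% of its speed; a pose out of reach is approached as far as the arm can. A call with a gripper value outside its range is refused whole. The fingers move at their own pace and stop on an object; FORCE is the grip in N (left out, the last holds). Time passes only in rows, so rows that do not move let the fingers close. It gives the time, the measured TCP pose, the force and the opening at its end, in the units of the state.
- monitor.sense(): the state, without advancing time (a new reading comes with each control period).
- vision.camera(name): name is "scene" or "top" or "wrist"; returns a dict with "frame" (480x640x3 uint8, blue, green, red), "camera_matrix" (3x3 intrinsics, pixels), "extrinsics" (4x4, takes a point from camera to world coordinates). Camera axes: x right, y down, z forward; pixel columns grow to the right and rows downward; lengths in mm; the calibration is good to about 2 mm. A picture is of the moment at which its call begins. There is no depth.
- ticket.finish_job(): hands the job in, once; it reports no verdict.
Trained networks look in a picture, given as the dict that the camera call returned (one of the last four; its "shot" number tells which), for a name from the list of things; names that differ only in an ending like _2 or _b are one class to them, and where a whole thing is asked for, a point or a joint stands for the part that bears it (a point fixed in the world has none). Each returns a list of dicts, best first, with "score" (0 to 1); they miss things now and then, are a little off and sometimes report something else, mostly with a low value. They report only what shows in the picture. A call takes as long as a camera call. They do not tell look-alikes from the thing itself.
- finder.boxes_of(name, picture): "box" ([left, top, width, height] in pixels, round what is visible of it).
- finder.tip_of(name, picture): "xy" ([column, row] in pixels: a listed point, or the origin of a listed thing).
The state is a dict: "time": time; "joint_positions": joint angles; "dq": joint speeds; "tau": joint torques, N m; "ee_pos": TCP position; "orientation": TCP orientation; "force": force on the tool from outside, world axes, zero at the start; "moment": the same for the moment, N m; "opening": finger opening in mm.
Only numpy, scipy, OpenCV 4.12 (cv2) and the standard library are available. Lean on these libraries where they do the work, as an engineer would, in place of code of your own. Each camera call takes 0.05 s, during which the arm holds its last target. There are 200 camera calls.

## Task

The glue under the lino has set, so open the bench press: flip the direction lever on its ratchet over to the unscrewing side, then work the ratchet handle back and forth until the platen has come up at least 8 mm. Then draw the lino block out of the open front of the press and lay it gently on the plywood board, lino face up and wholly on the board, and let go; leave the platen up and do not disturb the paint bottles, the cup or the ink roller.

Things in the scene. Friction and masses are not known exactly. Their poses are not given: they have to be found in the camera images.
- press: Dark grey iron bench press, fixed. Origin on the table under the screw axis, z up; its open front looks along its +y. Bed 200 mm (x) by 220 mm (y -80 to +140), top 30 mm high. Two 22 mm columns at x = +-84, y = 0 carry a crosshead along x (210 by 42 mm, round boss 58 mm across, 116 to 150 mm high; boss and nuts reach 160 mm). Yaw within +-0.25 rad.
- platen (a joint): Height (m) of the platen above its start; 0 = shut on the block. Platen 120 mm (x) by 100 mm (y -50 to +50 in the press's frame), 16 mm thick, underside 54 mm above the table at 0. It rises with the screw, 30 mm a full turn, and stays where left; the ratchet on top of the screw rises with it.
- screw (a joint): Angle (rad) of the press screw: 0 = shut (it turns no further that way), grows as it unscrews, that is anticlockwise seen from above. Stiff: about 0.6 N m (4 N at the middle of the handle's grip).
- ratchet (a joint): Angle (rad) of the ratchet handle about the screw axis, growing anticlockwise seen from above; at 0 the handle points along the press's -y. It swings over +-2.6 rad; about 0.2 N m moves it when it does not drive. The wheel inside has 20 teeth (a click every 0.31 rad): up to one click of each stroke is lost before it drives.
- ratchet_axis (a point): Point on the screw axis at the top face of the ratchet head, 196 mm above the table when shut. Its x axis points out along the handle, z up. The pear-shaped steel head is 74 mm across at the axis, 30 mm thick, and narrows to 42 mm at 52 mm out along the handle.
- ratchet_grip (a point): Middle of the black rubber grip on the axis of the handle, 160 mm from the screw axis and 15 mm below the top face of the head (181 mm above the table when shut). x along the handle outwards, z up. The grip is round, 26 mm thick, from 112 to 207 mm from the screw axis, and level.
- lever (a joint): Angle (rad) of the direction lever on the ratchet head. -0.42 = screwing-down side (start), +0.42 = unscrewing side; a spring detent snaps it to either end once well past the middle. On the unscrewing side the handle turns the screw when it goes anticlockwise (from above) and clicks freely when it goes back; on the other side the reverse.
- lever_tab (a point): Top centre of the lever's upright thumb tab, a steel fin 14 mm long, 8 mm thick, top 29 mm above the head's top face. The lever (flat bar 12 mm wide, 2 to 8 mm above that face) pivots 50 mm out along the handle and points back over the head; tab 52 mm from the pivot. In the frame of ratchet_axis the tab is near y = -21 mm (screwing down) or +21 mm (unscrewing), x = 3 mm. 2-3 N moves it.
- block: Lino block: pale wood with a grey-brown lino sheet on top, 55 mm (x) by 160 mm (y) by 24 mm high, about 200 g. Origin at the centre of its underside, z out of the lino face. It starts on the bed under the platen, roughly along the press's y, its front end standing 70 to 85 mm out of the platen towards the press's +y.
- block_corner0 (a point): Lower corner of the block at its +x +y.
- block_corner1 (a point): Lower corner of the block at its -x +y.
- block_corner2 (a point): Lower corner of the block at its -x -y.
- block_corner3 (a point): Lower corner of the block at its +x -y.
- board: Bare plywood drying board fixed flat on the table on the robot's left, 240 mm (x) by 180 mm (y) by 10 mm thick. Origin at the centre of its underside.
- paint_tall: Bystander: white paint bottle, 58 mm across, 150 mm high, standing. Origin at the centre of its underside.
- paint_short: Bystander: black paint bottle, 62 mm across, 115 mm high, standing. Origin at the centre of its underside.
- cup: Bystander: brown paper cup, 80 mm across, 95 mm high. Origin at the centre of its underside.
- brayer: Bystander: ink roller (brayer) lying down: rubber roller 32 mm thick, 100 mm long along its y at x = +50 mm, wooden handle to x = -92 mm. Origin on the table between roller and handle.
Mind the look-alikes: they are no part of the job. Of the things like the block, leave any that is turquoise; of the rest the larger one is meant.

How it is judged (in metres and radians):
On the way, in this order (a step that is already met when the one before it is completed fails the run):
1. the direction lever is over on the unscrewing side (beyond +0.3 rad) before the screw has been turned (value of joint lever above 0.3 rad and value of joint screw below 0.2 rad), for 0.2 s.
2. the platen has come up by at least 8 mm while the block is still on the bed (value of joint platen above 0.0078 m and distance of block from where it was at the start of the episode below 0.025 m), for 0.2 s.
At the end, for the whole second after the job is handed in: The block lies flat (within 0.05 rad) and at rest on the plywood board, lino face up, all four corners within the board's edges (2 mm allowance), released; the platen stands at least 7.5 mm up (x of block_corner0 in the frame of board between -0.122 and 0.122 m and y of block_corner0 in the frame of board between -0.092 and 0.092 m and x of block_corner1 in the frame of board between -0.122 and 0.122 m and y of block_corner1 in the frame of board between -0.092 and 0.092 m and x of block_corner2 in the frame of board between -0.122 and 0.122 m and y of block_corner2 in the frame of board between -0.092 and 0.092 m and x of block_corner3 in the frame of board between -0.122 and 0.122 m and y of block_corner3 in the frame of board between -0.092 and 0.092 m and z of block in the frame of board between 0.0075 and 0.0125 m and angle between block's own z axis and vertical below 0.05 rad and value of joint platen above 0.0075 m and linear speed of block below 0.02 m/s and angular speed of block below 0.2 rad/s); the robot touches nothing.
It fails at once if the block is dropped (falls freely from more than about 25 mm) (linear speed of block above 0.7 m/s and contact force between block and the fingers below 0.05 N).
It fails at once if a bystander is pushed more than 30 mm or tipped (distance of any of paint_tall, paint_short, cup, brayer from where it was at the start of the episode above 0.03 m or angle between any of paint_tall, paint_short, cup, brayer's own z axis and vertical above 0.35 rad).
It also fails if it takes over 72 s, if anything falls off the work surface, if the arm or the gripper's body presses on something with over 40 N, if the wrist force passes 120 N, or if a joint passes its speed limit or range.

## Working session

There is one attempt and no reset: what is moved stays moved. The work goes in short steps, Python scripts to look and compute and a shell command to move; the robot and the scene stay as the last step left them, time stands still between calls to the robot, and variables do not carry over. Pictures are saved under pics/ and viewed, on a budget of 13 in all, crops included, one or two more only if the job needs it, and the job is handed in when it is done.

```bash
ls; mkdir -p pics; cat > h.py <<'E'
import numpy as np, cv2
from station import monitor, vision, ticket, finder, bot
def ray(p,uv):
    K=np.array(p["camera_matrix"]);T=np.array(p["extrinsics"])
    d=T[:3,:3]@np.linalg.solve(K,[uv[0],uv[1],1]);return T[:3,3],d
def atz(p,uv,z):
    o,d=ray(p,uv);return o+d*(z-o[2])/d[2]
def proj(p,X):
    T=np.linalg.inv(np.array(p["extrinsics"]));c=T[:3,:3]@np.array(X)+T[:3,3];u=np.array(p["camera_matrix"])@c;return u[:2]/u[2]
def tri(l):
    A=np.zeros((3,3));b=np.zeros(3)
    for o,d in l:
        d=d/np.linalg.norm(d);M=np.eye(3)-np.outer(d,d);A+=M;b+=M@o
    return np.linalg.solve(A,b)
E
cat > m.py <<'E'
from h import *
np.set_printoptions(precision=1,suppress=True)
s=monitor.sense();print(s["time"],s["ee_pos"],s["orientation"],bot.grip_depth,s["opening"])
ps={n:vision.camera(n) for n in("scene","top")}
for n,p in ps.items():
    cv2.imwrite(f"pics/{n}0.png",p["frame"]);print(n,np.array(p["extrinsics"])[:3,3])
Z=dict(ratchet_axis=196,ratchet_grip=181,lever_tab=225,block=30,block_corner0=30,block_corner1=30,block_corner2=30,block_corner3=30,board=0,paint_tall=0,paint_short=0,cup=0,brayer=0,press=0)
for k,z in Z.items():
    for n,p in ps.items():
        for r in finder.tip_of(k,p)[:3]:
            print(k,n,round(r["score"],2),np.array(r["xy"]),atz(p,r["xy"],z))
E
python3 m.py
```

```text
pics
0.0 [ 196.3 -592.8  230.5] [[-0.   0.3 -0.9]
 [ 0.  -0.9 -0.3]
 [-1.  -0.   0. ]] -18.700000000000003 85.60096267803291
scene [1146.5  447.   984. ]
top [ 321.7  -58.4 1401.4]
ratchet_axis scene 0.68 [345.  237.6] [553.1   0.9 196. ]
ratchet_axis top 0.57 [292.8 239. ] [565.6  -8.1 196. ]
ratchet_grip scene 0.75 [295.8 195.3] [ 515.  -164.4  181. ]
ratchet_grip scene 0.61 [292.3 386.5] [847.2 134.1 181. ]
ratchet_grip top 0.74 [349.6 261.3] [ 506.3 -155.8  181. ]
lever_tab scene 0.86 [349.8 223. ] [539.1  -0.  225. ]
lever_tab scene 0.42 [180.8 225.2] [ 756.1 -238.8  225. ]
lever_tab scene 0.16 [357.1 303.9] [680.1 129.4 225. ]
lever_tab top 0.69 [288.8 245.7] [542.5   1.  225. ]
lever_tab top 0.54 [294.6 240.3] [556.2 -13.9 225. ]
block scene 0.67 [355.1 302.3] [559.8  42.   30. ]
block scene 0.57 [385.8 234.4] [356.6 -27.1  30. ]
block top 0.76 [312.  326.5] [341.9 -53.9  30. ]
block top 0.71 [362.  206.9] [ 693.9 -210.5   30. ]
block top 0.57 [274.  254.3] [554.   54.8  30. ]
block_corner0 scene 0.98 [371.3 219. ] [338.1 -84.2  30. ]
block_corner0 scene 0.84 [257.1 273.8] [ 6
[... 1457 characters left out ...]
  60.5   0. ]
paint_tall scene 0.89 [360.1 429.3] [761.1 215.8   0. ]
paint_tall top 0.78 [224.2 193. ] [754.5 211.2   0. ]
paint_short scene 0.79 [294.3 388.5] [780.3  69.4   0. ]
paint_short top 0.66 [269.6 183.8] [781.6  70.5   0. ]
paint_short top 0.53 [287.8 247.1] [580.5  15.4   0. ]
cup scene 0.9 [241.3 188.1] [ 446.8 -429.5    0. ]
cup top 0.79 [439.7 293.4] [ 432.7 -434.3    0. ]
brayer scene 0.89 [177.7 222.9] [ 640.3 -454.2   -0. ]
brayer scene 0.72 [338.3 300.9] [562.6  -0.8  -0. ]
brayer top 0.76 [440.5 225.7] [ 638.4 -450.8    0. ]
brayer top 0.27 [294.  254.4] [557.7  -3.1   0. ]
press scene 0.8 [339.  301.4] [562.7   1.3   0. ]
press top 0.71 [293.6 252.8] [562.6  -2.    0. ]
```

```bash
python3 -c "
import cv2
a=cv2.imread('pics/top0.png')[150:370,130:470];cv2.imwrite('pics/top0c.png',cv2.resize(a,None,fx=2.3,fy=2.3,interpolation=3))
a=cv2.imread('pics/scene0.png')[150:450,140:600];cv2.imwrite('pics/scene0c.png',cv2.resize(a,None,fx=1.7,fy=1.7,interpolation=3))"
```

```text
(no output)
```

View pics/top0c.png

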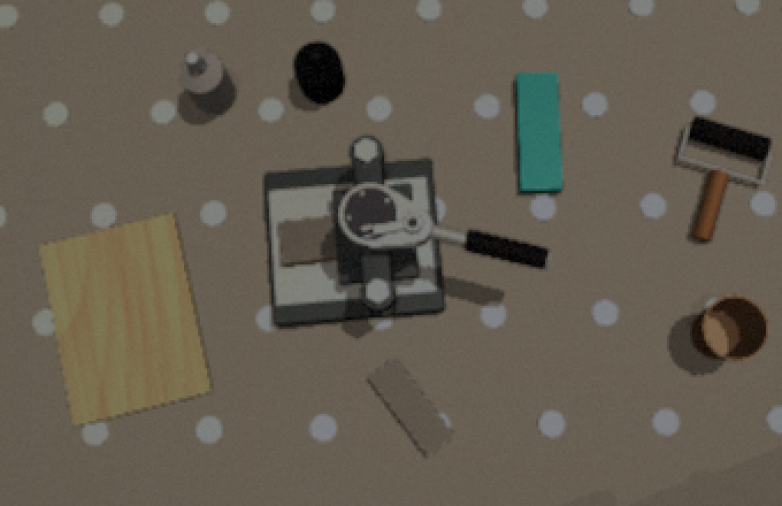

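View pics/scene0c.png

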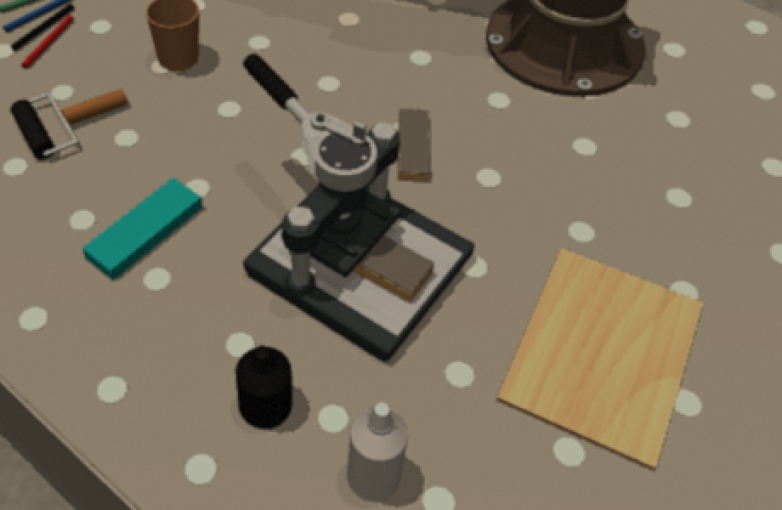

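Top view: the press sits at (560,0), its front faces +y, and the wanted block sticks out to the left at crop px (305,243). The small grey look-alike is at (410,408) and the turquoise one at (540,130). The handle points to about (508,250) and the lever tab is on its near side. Next I'll compute the geometry from both views.

```bash
cat > g.py <<'E'
from h import *
np.set_printoptions(precision=1,suppress=True)
T=vision.camera("top");S=vision.camera("scene")
t=lambda x,y,z:atz(T,(x/2.3+130,y/2.3+150),z)
s=lambda x,y,z:atz(S,(x/1.7+140,y/1.7+150),z)
n=[t(366,150,160),t(379,293,160)];print("nuts",n,(n[0]+n[1])/2,np.hypot(*(n[0]-n[1])[:2]))
b=[t(*c,30) for c in((265,172),(430,160),(443,312),(273,325))];print("bed top",b,sum(b)/4)
b=[s(*c,30) for c in((388,346),(474,243),(246,262))];print("bed scene",b)
print("grip ends",t(468,240,181),t(546,258,181),"sc",s(290,100,181),s(250,62,181))
print("head c",t(376,216,196), "scene",s(346,150,196))
for f,l,z in((t,((278,222),(280,265)),54),(s,((405,288),(433,264)),54)):print("block front",[f(*c,z) for c in l])
for f,l in((t,((40,245),(175,213),(210,392),(73,425))),(s,((500,398),(655,466),(702,300),(562,250)))):
    b=np.array([f(*c,10) for c in l]);print("board",b[:,:2].tolist(),b.mean(0))
for p in(T,S):print([(round(r["score"],2),r["xy"]) for r in finder.tip_of("lever_tab",p)[:2]])
r=[ray(T,finder.tip_of("lever_tab",T)[0]["xy"]),ray(S,finder.tip_of("lever_tab",S)[0]["xy"])];print("tab",tri(r))
r=[ray(T,finder.tip_of("ratchet_grip",T)[0]["xy"]),ray(S,finder.tip_of("ratchet_grip",S)[0]["xy"])];print("grip",tri(r))
s=monitor.sense();print(np.degrees(np.arctan2(s["orientation"][1][1],s["orientation"][0][1])),s["time"])
print([a for a in dir(bot) if a[0]!="_"])
E
python3 g.py
```

```text
nuts [array([639. ,   2.7, 160. ]), array([469. , -10.9, 160. ])] [554.   -4.1 160. ] 170.53399665937167
bed top [array([645.1, 140.8,  30. ]), array([657.2, -74.2,  30. ]), array([458.8, -86.8,  30. ]), array([446. , 128.8,  30. ])] [551.8  27.1  30. ]
bed scene [array([640.5, 139.2,  30. ]), array([450.1, 129.6,  30. ]), array([661.5, -66.9,  30. ])]
grip ends [ 525.5 -114.   181. ] [ 503.2 -202.3  181. ] sc [ 525.3 -113.2  181. ] [ 506.7 -197.7  181. ]
head c [552.5  -9.8 196. ] scene [556.3  -0.1 196. ]
block front [array([574.1, 120.2,  54. ]), array([519.1, 117.3,  54. ])]
block front [array([577.3, 113.8,  54. ]), array([526.9, 118.2,  54. ])]
board [[557.4426169619014, 436.5504521017151], [596.8185710554351, 261.25519700943767], [364.1825644046221, 210.96287999554735], [325.9127210062465, 383.60507717603514]] [461.1 323.1  10. ]
board [[600.0497749467288, 269.4782589515703], [558.5228612978958, 439.14762886166096], [324.4366961889748, 383.1980981974628], [370.5489952407895, 214.22869358702945]] [463.4 326.5  10. ]
[(0.6, [288.8, 247.5])]
[(0.66, [348.0, 223.1]), (0.62, [298.3, 196.8])]
tab [539.4  -1.  223.8]
grip [ 516.2 -155.5  179.9]
-71.68241593445332 1.9
['IKError', 'grip_depth']
```

```bash
python3 -m pendant '[0,-0.004,0,0,-0.1434,0,0, 0,-0.004,0,0,-0.1434,0,0, 0,-0.004,0,0,-0.1434,0,0, 0,-0.004,0,0,-0.1434,0,0, 0,-0.004,0,0,-0.1434,0,0]'
python3 -m pendant '[0,-0.005,0,0,-0.1434,0,0, 0,-0.005,0,0,-0.1434,0,0, 0,0,0.0098,-0.0438,0,0,0, 0,0,0.0098,-0.0438,0,0,0, 0,0,0.0098,-0.0438,0,0,0]'
python3 -m pendant '[0,0,0.0098,-0.0438,0,0,0, 0,0,0.0098,-0.0438,0,0,0, 0,0,0.0098,-0.0438,0,0,0, 0,0,0.0098,-0.0438,0,0,0, 0,0,0.0098,-0.0438,0,0,0]'
python3 -m pendant '[0,0,0.0098,-0.0438,0,0,0, 0,0,0.0098,-0.0438,0,0,0, 0,0,0.0098,-0.0438,0,0,0, 0,0,0.0098,-0.0438,0,0,0, 0,0,0.0098,-0.0438,0,0,0]'
python3 -m pendant '[0,0,0.0098,-0.0438,0,0,0, 0,0,0.0098,-0.0438,0,0,0, 0,0,0,0,0,0,0]'
python3 - <<'E'
from h import *
np.set_printoptions(precision=1,suppress=True)
s=monitor.sense();print(s["joint_positions"],s["force"])
p=vision.camera("wrist");cv2.imwrite("pics/w1.png",p["frame"])
t=vision.camera("top");cv2.imwrite("pics/t1.png",t["frame"])
for k,z in(("lever_tab",225),("ratchet_axis",196),("ratchet_grip",181)):
    for r in finder.tip_of(k,p)[:2]:print(k,r["score"],r["xy"],atz(p,r["xy"],z))
print(proj(p,(539,-1,225)),proj(p,(554,-3,196)),proj(p,(515,-157,181)))
E
```

```text
time: 2.4
ee_pos: [196.4, -593.3, 251.5]
orientation: [[-0.0, 0.864, -0.504], [-0.0, -0.504, -0.864], [-1.0, -0.0, 0.0]]
force: [-0.2, 0.1, -0.1]
opening: 12.4
time: 2.9
ee_pos: [257.5, -471.8, 261.3]
orientation: [[0.0, 0.969, -0.246], [-0.0, -0.246, -0.969], [-1.0, 0.0, 0.0]]
force: [0.8, 0.7, 0.5]
opening: -0.0
time: 3.4
ee_pos: [358.8, -271.2, 261.6]
orientation: [[0.001, 0.97, -0.245], [-0.001, -0.245, -0.97], [-1.0, 0.001, 0.001]]
force: [1.2, -1.4, -0.9]
opening: 0.2
time: 3.9
ee_pos: [460.0, -70.9, 261.7]
orientation: [[0.001, 0.969, -0.245], [-0.001, -0.245, -0.969], [-1.0, 0.001, 0.0]]
force: [0.7, -0.7, -0.4]
opening: 0.2
time: 4.2
ee_pos: [501.5, 14.4, 261.8]
orientation: [[0.002, 0.972, -0.237], [0.004, -0.237, -0.972], [-1.0, 0.001, -0.004]]
force: [-1.4, -0.1, 0.1]
opening: -0.1
[ 20.9  15.5 -35.2 102.3   9.6  65.1 -31.1] [-1.4 -0.1  0.1]
lever_tab 0.74 [396.7, 283.4] [538.5   0.5 225. ]
ratchet_axis 0.68 [425.6, 257.3] [559.5  -2.1 196. ]
ratchet_axis 0.52 [371.4, 50.3] [551.5 105.8 196. ]
[398.3 285.9] [415.8 261.1] [392.3 469.6]
```

View pics/w1.png

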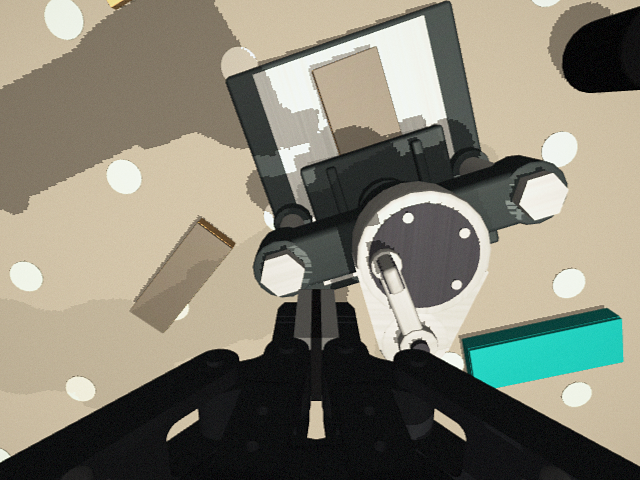

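Wrist view: the tab's top is near px (388,270) and the lever runs to its pivot at (415,340). The network's tab (538,0) agrees with the triangulated one to about 2 mm. Now I'll lower beside the tab and push along tool +y.

```bash
python3 -m pendant '[0,0.02,0,0.004,0,0,0, 0,0.02,0,0,0,0,0, 0,0.0125,0.004,0,0,0,0, 0,0,0.006,0,0,0,0, 0,0,0,0,0,0,0]'
python3 -m pendant '[0,0,0.008,0,0,0,0, 0,0,0.008,0,0,0,0, 0,0,0.008,0,0,0,0, 0,0,0.008,0,0,0,0, 0,0,0.008,0,0,0,0]'
python3 -m pendant '[0,0,0.006,0,0,0,0, 0,0,0.006,0,0,0,0, 0,0,0.004,0,0,0,0, 0,0,0.002,0,0,0,0, 0,0,0,0,0,0,0]'
python3 - <<'E'
from h import *
np.set_printoptions(precision=1,suppress=True)
t=vision.camera("top");cv2.imwrite("pics/t2.png",t["frame"])
s=vision.camera("scene");cv2.imwrite("pics/s2.png",cv2.resize(s["frame"][150:300,250:450],None,fx=4,fy=4,interpolation=3))
for k,z in(("lever_tab",225),("ratchet_axis",196),("ratchet_grip",181)):
  for p in(t,s):
    for r in finder.tip_of(k,p)[:2]:print(k,r["score"],r["xy"],atz(p,r["xy"],z))
E
```

```text
time: 4.95
ee_pos: [509.6, 0.6, 209.2]
orientation: [[0.001, 0.969, -0.246], [0.0, -0.246, -0.969], [-1.0, 0.001, -0.0]]
force: [-0.3, 0.7, 0.1]
opening: -0.3
time: 5.45
ee_pos: [548.4, -8.8, 209.0]
orientation: [[0.001, 0.97, -0.245], [-0.0, -0.245, -0.97], [-1.0, 0.001, 0.0]]
force: [-0.2, -0.1, -0.0]
opening: 0.1
time: 5.95
ee_pos: [559.7, -11.6, 207.7]
orientation: [[-0.011, 0.97, -0.243], [0.0, -0.243, -0.97], [-1.0, -0.01, 0.003]]
force: [-21.1, 3.8, 10.6]
opening: -0.0
lever_tab 0.15 [225.3, 189.2] [695.2 165.3 225. ]
lever_tab 0.48 [331.9, 230.3] [576.6 -13.3 225. ]
ratchet_axis 0.69 [343.8, 239.9] [559.4   3.  196. ]
ratchet_grip 0.76 [348.7, 258.9] [ 512.7 -153.6  181. ]
ratchet_grip 0.7 [298.9, 195.7] [ 511.6 -158.6  181. ]
```

View pics/s2.png

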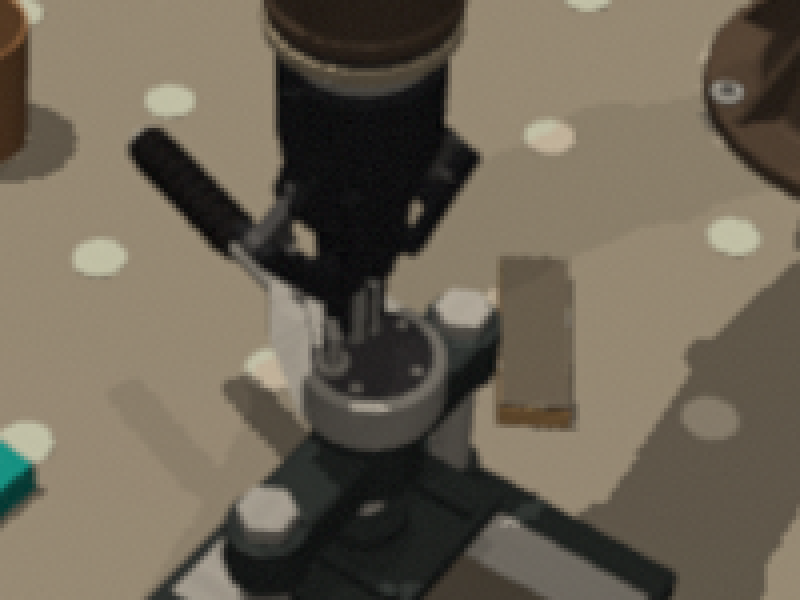

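The lever snapped over: the tab is now near (577,-13), against (574,-11) expected for the unscrewing side. Next I back off, rise and straddle the grip.

```bash
python3 -m pendant '[0,0,-0.01,0,0,0,0, 0,-0.01,-0.015,0,0,0,0, 0.6,-0.04,0,0,0,0,0, 0.6,0,0,0.045,0,0,0, 0.6,0,0.004,0.045,0,0,0]'
python3 -m pendant '[0.6,0,0.004,0.045,0,0,0, 0.6,0,0.004,0.016,0,0,0, 0.6,0,0,0,0,0,0]'
python3 - <<'E'
from h import *
np.set_printoptions(precision=1,suppress=True)
p=vision.camera("wrist");cv2.imwrite("pics/w3.png",p["frame"])
for k,z in(("lever_tab",225),("ratchet_axis",196),("ratchet_grip",181)):
    for r in finder.tip_of(k,p)[:2]:print(k,r["score"],r["xy"],atz(p,r["xy"],z))
print(proj(p,(576,-13,225)),proj(p,(554,-3,196)),proj(p,(515,-157,181)))
E
```

```text
time: 6.85
ee_pos: [523.1, -94.6, 260.4]
orientation: [[0.004, 0.97, -0.241], [-0.0, -0.241, -0.971], [-1.0, 0.004, -0.0]]
force: [0.4, -1.4, -0.4]
opening: 43.2
time: 7.15
ee_pos: [514.8, -160.1, 258.7]
orientation: [[0.0, 0.968, -0.251], [-0.001, -0.251, -0.968], [-1.0, 0.0, 0.001]]
force: [0.3, -0.2, -0.1]
opening: 51.5
ratchet_grip 0.73 [322.5, 237.2] [ 520.6 -156.4  181. ]
[ 377.5 -140.9] [ 310.3 -112.8] [313.2 240.5]
```

View pics/w3.png

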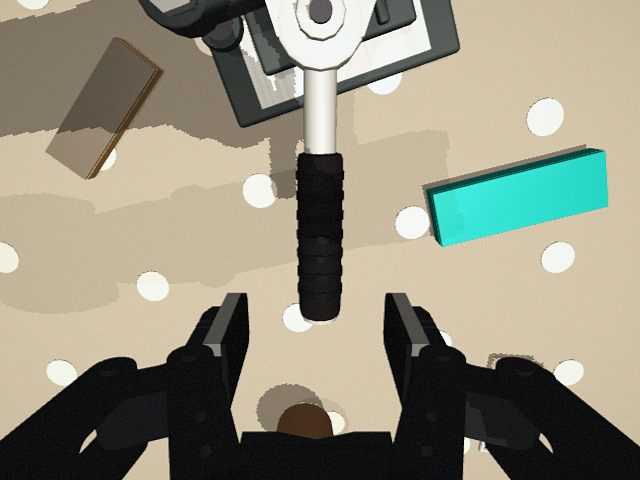

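The handle is centred between the open jaws (grip middle at px 320,237) and aligned. Now lower and start the stroke.

```bash
python3 -m pendant '[0.6,0.035,0.001,0,0,0,0, 0.6,0.035,0.001,0,0,0,0, 0.6,0.028,0,0,0,0,0, 0.42,0,0,0,0,0,0, 0.42,0,0,0,0,0,0]'
python3 -m pendant '[0.42,0,0.0162,-0.0008,-0.1,0,0, 0.42,-0.0004,0.0162,-0.0008,-0.1,0,0, 0.42,-0.0004,0.0162,-0.0008,-0.1,0,0, 0.42,-0.0004,0.0162,-0.0008,-0.1,0,0, 0.42,-0.0004,0.0162,-0.0008,-0.1,0,0]'
python3 - <<'E'
from h import *
s=monitor.sense();print(np.round(s["joint_positions"],1),np.round(s["moment"],1))
E
```

```text
time: 7.85
ee_pos: [517.5, -155.3, 161.4]
orientation: [[-0.0, 0.97, -0.243], [0.001, -0.243, -0.97], [-1.0, -0.0, -0.001]]
force: [-0.2, 0.4, 1.2]
opening: 35.7
time: 8.35
ee_pos: [597.5, -156.4, 164.4]
orientation: [[-0.001, 0.967, 0.254], [-0.001, 0.254, -0.967], [-1.0, -0.001, 0.001]]
force: [-6.7, 0.5, 1.0]
opening: 35.8
[ 32.8  32.  -34.6  93.7  20.3  60.7   6.8] [ 0.2  1.3 -0.1]
```

```bash
python3 -m pendant '[0.42,-0.0005,0.0162,-0.0008,-0.1,0,0, 0.42,-0.0005,0.0162,-0.0008,-0.1,0,0, 0.42,-0.0005,0.0162,-0.0008,-0.1,0,0, 0.42,-0.0005,0.0162,-0.0008,-0.1,0,0, 0.42,-0.0005,0.0162,-0.0008,-0.1,0,0]'
python3 -m pendant '[0.42,-0.0005,0.0162,-0.0008,-0.1,0,0, 0.42,-0.0005,0.0162,-0.0008,-0.1,0,0, 0.42,-0.0005,0.0162,-0.0008,-0.1,0,0, 0.42,-0.0005,0.0162,-0.0008,-0.1,0,0, 0.42,-0.0005,0.0162,-0.0008,-0.1,0,0]'
python3 - <<'E'
from h import *
s=monitor.sense();print(np.round(s["joint_positions"],1),np.round(s["moment"],1))
t=vision.camera("scene");cv2.imwrite("pics/s4.png",t["frame"])
for k,z in(("lever_tab",230),("ratchet_axis",200),("ratchet_grip",186)):
    for r in finder.tip_of(k,t)[:2]:print(k,r["score"],r["xy"],atz(t,r["xy"],z))
E
```

```text
time: 8.85
ee_pos: [667.6, -118.1, 166.9]
orientation: [[-0.001, 0.728, 0.686], [-0.001, 0.686, -0.728], [-1.0, -0.002, 0.0]]
force: [-6.0, 0.0, 0.7]
opening: 35.8
time: 9.35
ee_pos: [710.9, -51.1, 169.3]
orientation: [[-0.001, 0.311, 0.951], [-0.003, 0.951, -0.311], [-1.0, -0.003, 0.0]]
force: [-5.8, -4.2, 0.0]
opening: 35.8
[ 24.7  43.5 -45.8  77.6  31.4  71.9  49.1] [-0.8  1.  -0.1]
lever_tab 0.85 [347.1, 234.8] [570.57138862  18.59517949 230.        ]
ratchet_axis 0.59 [343.9, 235.9] [554.01626932  -1.25817312 200.        ]
ratchet_axis 0.17 [494.0, 356.6] [601.87111738 349.78314952 200.        ]
ratchet_grip 0.73 [268.7, 269.0] [701.68256878 -60.99668273 186.        ]
```

```bash
python3 -m pendant '[0.42,-0.0005,0.0162,-0.0008,-0.1,0,0, 0.42,-0.0005,0.0162,-0.0008,-0.1,0,0, 0.42,-0.0005,0.0162,-0.0008,-0.1,0,0, 0.42,-0.0005,0.0162,-0.0008,-0.1,0,0, 0.42,-0.0005,0.0162,-0.0008,-0.1,0,0]'
python3 -m pendant '[0.42,-0.0005,0.0162,-0.0008,-0.1,0,0, 0.42,-0.0005,0.0162,-0.0008,-0.1,0,0, 0.42,-0.0005,0.0162,-0.0008,-0.1,0,0, 0.42,-0.0005,0.0162,-0.0008,-0.1,0,0, 0.42,0,0,0,0,0,0]'
python3 - <<'E'
from h import *
s=monitor.sense();print(np.round(s["joint_positions"],1),np.round(s["moment"],1))
t=vision.camera("scene");cv2.imwrite("pics/s5.png",cv2.resize(t["frame"][180:330,250:450],None,fx=4,fy=4,interpolation=3))
for k,z in(("lever_tab",235),("ratchet_axis",206),("ratchet_grip",191)):
    for r in finder.tip_of(k,t)[:2]:print(k,r["score"],r["xy"],atz(t,r["xy"],z))
E
```

```text
time: 10.05
ee_pos: [717.4, 27.3, 171.0]
orientation: [[0.002, -0.179, 0.984], [-0.003, 0.984, 0.179], [-1.0, -0.003, 0.001]]
force: [-0.8, -5.8, 1.7]
opening: 35.6
time: 10.55
ee_pos: [692.2, 90.0, 173.1]
orientation: [[0.001, -0.55, 0.835], [-0.001, 0.835, 0.55], [-1.0, -0.001, 0.0]]
force: [-0.4, -2.0, 0.9]
opening: 35.4
[ 18.7  46.1 -57.1  79.4  38.8  75.1  83.4] [-0.6 -0.  -0.1]
ratchet_grip 0.64 [329.4, 304.2] [691.78399109  78.98093909 191.        ]
```

View pics/s5.png

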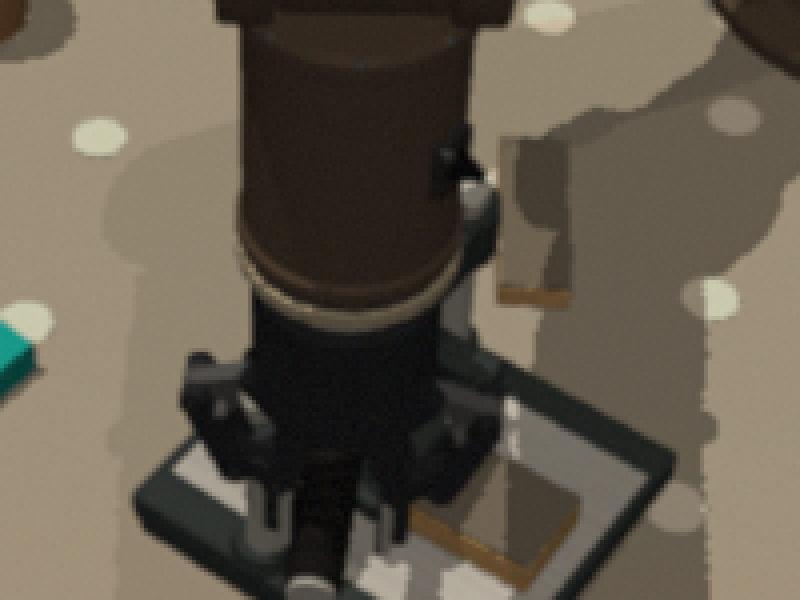

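The handle followed to 33°: 2.4 rad of travel less at most one click gives 10 mm of lift. I'll rise off the handle, turn back and move over the block's front end.

```bash
python3 -m pendant '[0.65,0,-0.003,0,0,0,0, 0.7,-0.03,0,0,0,0,0, 1,-0.04,0,0,0,0,0, 1,-0.02,0,0,0.139,0,0, 1,0,0,0,0.139,0,0]'
python3 -m pendant '[1,0,0,0,0.139,0,0, 1,0,0,0,0.139,0,0, 1,0,0,0,0.139,0,0, 1,0,0,0,0.139,0,0, 1,0,0,0,0.139,0,0]'
python3 -m pendant '[1,0,0,0,0.139,0,0, 1,0,0,0,0.139,0,0, 1,0,0,0,0.139,0,0, 1,0,0,0,0.139,0,0, 1,0,0,0,0.139,0,0]'
python3 -m pendant '[1,0,0,0,0.139,0,0, 1,0,0,0,0.139,0,0, 1,0,0,0,0.139,0,0, 1,0,-0.035,0,0,0,0, 1,0,-0.035,0,0,0,0]'
python3 -m pendant '[1,0,-0.035,0,0,0,0, 1,0,-0.035,0,0,0,0, 1,0,0,0,0,0,0]'
python3 - <<'E'
from h import *
np.set_printoptions(precision=1,suppress=True)
s=monitor.sense();print(np.round(s["joint_positions"],1))
p=vision.camera("wrist");cv2.imwrite("pics/w6.png",p["frame"]);print(np.array(p["extrinsics"]).tolist(),p["camera_matrix"])
t=vision.camera("scene");cv2.imwrite("pics/s6.png",cv2.resize(t["frame"][180:330,250:450],None,fx=4,fy=4,interpolation=3))
for k,z in(("lever_tab",235),("ratchet_axis",206),("ratchet_grip",191)):
    for r in finder.tip_of(k,t)[:2]:print(k,r["score"],r["xy"],atz(t,r["xy"],z))
E
```

```text
time: 11.25
ee_pos: [695.5, 88.8, 265.9]
orientation: [[0.005, -0.293, 0.956], [0.003, 0.956, 0.293], [-1.0, 0.002, 0.006]]
force: [0.6, -0.2, -0.6]
opening: 85.2
time: 11.75
ee_pos: [694.4, 87.6, 261.9]
orientation: [[-0.0, 0.387, 0.922], [0.001, 0.922, -0.387], [-1.0, 0.001, -0.0]]
force: [-0.3, -0.3, -0.1]
opening: 85.6
time: 12.25
ee_pos: [694.3, 87.7, 261.8]
orientation: [[-0.0, 0.888, 0.46], [0.001, 0.46, -0.888], [-1.0, 0.001, -0.001]]
force: [0.4, -0.5, -0.4]
opening: 85.2
time: 12.75
ee_pos: [623.9, 83.2, 261.2]
orientation: [[-0.0, 0.998, 0.066], [0.001, 0.066, -0.998], [-1.0, -0.0, -0.001]]
force: [-0.9, 0.3, 0.5]
opening: 85.2
time: 13.05
ee_pos: [550.7, 78.3, 262.2]
orientation: [[-0.002, 0.998, 0.069], [-0.001, 0.069, -0.998], [-1.0, -0.002, 0.001]]
force: [0.2, -0.7, 0.5]
opening: 85.4
[ 13.3  21.4 -36.4  95.   13.5  68.2 -22.4]
[[0.9976373135751045, 0.06595322245934275, 0.019234422525135592, 546.4881167762665], [0.06869259618582067, -0.9533173448909649, -0.29405334067017713, 152.81239361902567], [-0.0010572567799598607, 0.2946798472533674, -0.9555954530191275, 404.2219102596758], [0.0, 0.0, 0.0, 1.0]] [[409.9   0.  315.8]
 [  0.  409.9 233.6]
 [  0.    0.    1. ]]
lever_tab 0.61 [353.3, 228.5] [554.1  19.9 235. ]
ratchet_axis 0.72 [345.1, 235.0] [555.2   2.4 206. ]
ratchet_axis 0.31 [339.8, 300.7] [682.8  94.7 206. ]
ratchet_grip 0.58 [325.6, 304.8] [697.2  74.8 191. ]
ratchet_grip 0.4 [358.1, 429.3] [837.8 258.4 191. ]
```

View pics/w6.png

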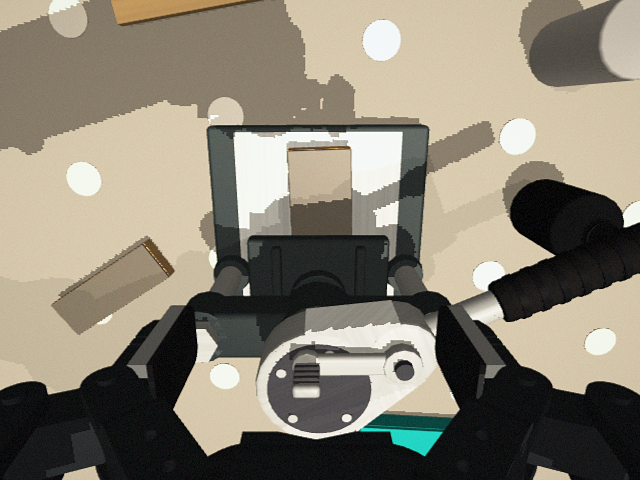

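View pics/s6.png

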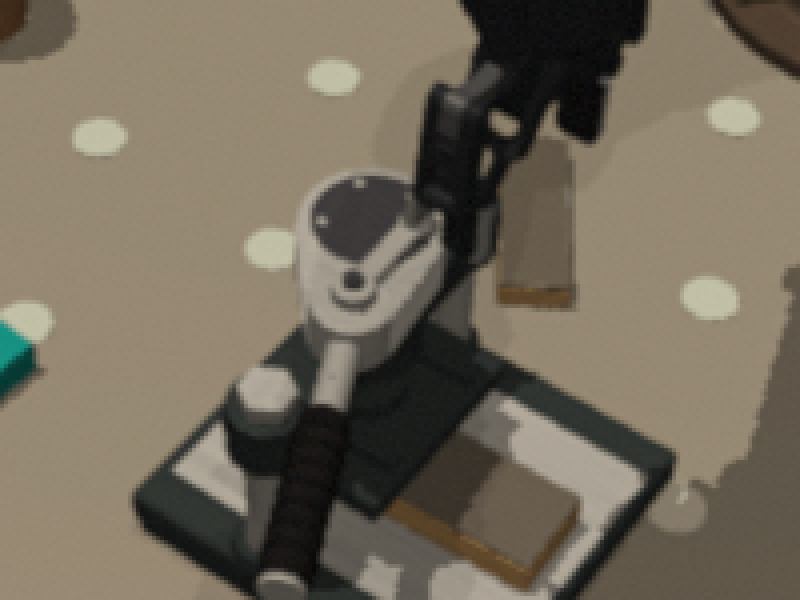

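```bash
python3 - <<'E'
import numpy as np,cv2
from h import atz,ray
np.set_printoptions(precision=1,suppress=True)
p=dict(extrinsics=[[0.9976373135751045, 0.06595322245934275, 0.019234422525135592, 546.4881167762665], [0.06869259618582067, -0.9533173448909649, -0.29405334067017713, 152.81239361902567], [-0.0010572567799598607, 0.2946798472533674, -0.9555954530191275, 404.2219102596758], [0,0,0,1]],camera_matrix=[[409.9,0,315.8],[0,409.9,233.6],[0,0,1]])
for c in((288,150),(351,148),(292,225),(352,225)):print("blk",atz(p,c,54))
for c in((208,127),(429,126)):print("bed front",atz(p,c,30))
for z in(70,75,80,85):print(z,atz(p,(248,237),z),atz(p,(388,237),z))
f=cv2.imread("pics/w6.png");print(cv2.imwrite("pics/w6c.png",cv2.resize(f[115:275,195:440],None,fx=3,fy=3,interpolation=3)))
E
```

```text
blk [525.2 116.9  54. ]
blk [577.9 122.1  54. ]
blk [531.9  51.6  54. ]
blk [585.1  55.2  54. ]
bed front [452.1 129.5  30. ]
bed front [647.  143.8  30. ]
70 [495.6  42.9  70. ] [615.   51.2  70. ]
75 [496.3  44.6  75. ] [614.   52.7  75. ]
80 [497.1  46.2  80. ] [613.   54.2  80. ]
85 [497.8  47.9  85. ] [612.   55.8  85. ]
True
```

View pics/w6c.png

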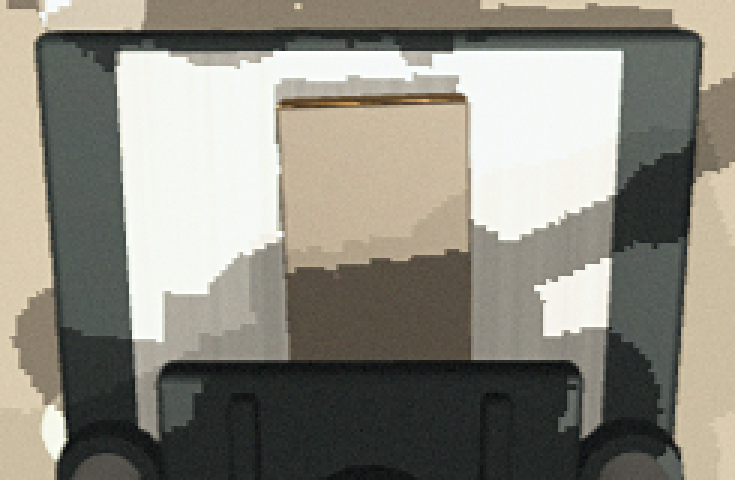

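The platen edge matches a raised platen (about 78 mm top). Block front centre is (551.5,119.5) with yaw 0.10. I'll grasp 32 mm behind the front end.

```bash
python3 -m pendant '[1,0.03,0.0046,-0.0091,-0.031,0,0, 1,0.04,0,0,0,0,0, 1,0.04,0,0,0,0,0, 1,0.04,0,0,0,0,0, 1,0.035,0,0,0,0,0]'
python3 -m pendant '[1,0.025,0,0,0,0,0, 1,0.01,0,0,0,0,0, 1,0.006,0,0,0,0,0, 1,0,0,0,0,0,0]'
```

```text
time: 13.8
ee_pos: [558.9, 87.5, 74.5]
orientation: [[-0.001, 0.995, 0.098], [0.001, 0.098, -0.995], [-1.0, -0.001, -0.001]]
force: [-0.4, -1.1, -0.3]
opening: 84.8
time: 14.2
ee_pos: [559.0, 87.6, 35.9]
orientation: [[0.0, 0.995, 0.098], [0.0, 0.098, -0.995], [-1.0, 0.0, -0.0]]
force: [0.1, 0.3, -0.0]
opening: 85.3
```

```bash
python3 -m pendant '[1,0.002,-0.004,0,0,0,0, 0.5,0,0,0,0,0,0, 0.5,0,0,0,0,0,0, 0.5,0,0,0,0,0,0, 0.5,0,0,0,0,0,0]' 60
python3 -m pendant '[0.5,0,0,0,0,0,0, 0.5,0,0,0,0,0,0]' 60
python3 - <<'E'
from h import *
p=vision.camera("wrist");cv2.imwrite("pics/w7.png",p["frame"])
E
```

```text
time: 14.7
ee_pos: [555.0, 86.9, 35.0]
orientation: [[0.001, 0.995, 0.098], [-0.0, 0.098, -0.995], [-1.0, 0.001, 0.0]]
force: [-2.2, -0.1, 7.2]
opening: 53.3
time: 14.9
ee_pos: [555.0, 86.9, 35.0]
orientation: [[0.001, 0.995, 0.098], [-0.0, 0.098, -0.995], [-1.0, 0.001, 0.0]]
force: [-2.1, 0.1, 8.2]
opening: 53.4
```

View pics/w7.png

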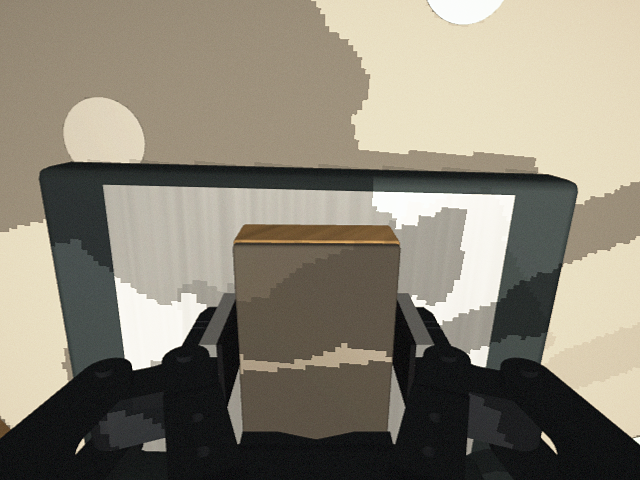

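The jaws hold the block squarely (53.4 mm opening), with the front end at px (316,235). Lift slightly and draw it out.

```bash
python3 -m pendant '[0.3,-0.0015,0,0,0,0,0, 0.3,-0.0025,0,0,0,0,0, 0.3,0,0,-0.008,0,0,0, 0.3,0,0,-0.016,0,0,0, 0.3,0,0,-0.02,0,0,0]' 80
python3 -m pendant '[0.3,0,0,-0.02,0,0,0, 0.3,0,0,-0.02,0,0,0, 0.3,0,0,-0.02,0,0,0, 0.3,0,0,-0.01,0,0,0, 0.3,0,0,0,0,0,0]' 80
python3 - <<'E'
from h import *
p=vision.camera("scene");cv2.imwrite("pics/s8.png",cv2.resize(p["frame"][180:380,250:500],None,fx=3,fy=3,interpolation=3))
E
```

```text
time: 15.45
ee_pos: [549.9, 131.7, 37.7]
orientation: [[-0.0, 0.995, 0.098], [0.0, 0.098, -0.995], [-1.0, -0.0, -0.0]]
force: [-0.0, 0.8, -1.7]
opening: 52.9
time: 15.95
ee_pos: [542.5, 203.3, 37.9]
orientation: [[-0.0, 0.995, 0.102], [0.001, 0.102, -0.995], [-1.0, -0.0, -0.001]]
force: [-0.4, -0.2, -2.9]
opening: 52.5
```

View pics/s8.png

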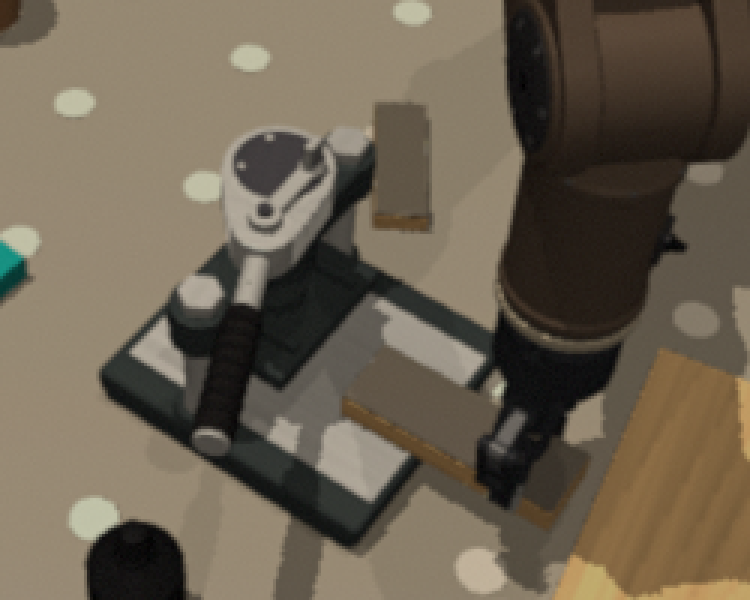

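The block is clear of the platen, level in the jaws, with the platen still up. Lift, carry over the board and turn it along the board's long side.

```bash
python3 -m pendant '[0.3,-0.01,0,0,0,0,0, 0.3,-0.025,0,0,0,0,0, 0.3,-0.02,-0.0115,-0.0123,0,0,0, 0.3,0,-0.0229,-0.0246,0,0,0, 0.3,0,-0.0229,-0.0246,0,0,0]' 80
python3 -m pendant '[0.3,0,-0.0229,-0.0246,0,0,0, 0.3,0,-0.0229,-0.0246,0,0,0, 0.3,0,-0.0115,-0.0123,0,0,0, 0.3,0,0,0,-0.06,0,0, 0.3,0,0,0,-0.12,0,0]' 80
python3 -m pendant '[0.3,0,0,0,-0.12,0,0, 0.3,0,0,0,-0.12,0,0, 0.3,0,0,0,-0.12,0,0, 0.3,0,0,0,-0.12,0,0, 0.3,0,0,0,-0.12,0,0]' 80
python3 -m pendant '[0.3,0,0,0,-0.12,0,0, 0.3,0,0,0,-0.12,0,0, 0.3,0,0,0,-0.12,0,0, 0.3,0,0,0,-0.12,0,0, 0.3,0,0,0,-0.12,0,0]' 80
python3 -m pendant '[0.3,0,0,0,-0.12,0,0, 0.3,0,0,0,-0.12,0,0, 0.3,0,0,0,-0.077,0,0, 0.3,0,0,0,0,0,0, 0.3,0,0,0,0,0,0]' 80
python3 - <<'E'
from h import *
np.set_printoptions(precision=1,suppress=True)
s=monitor.sense();print(s["joint_positions"],s["moment"])
for n in("top","scene"):
  p=vision.camera(n);cv2.imwrite(f"pics/{n}9.png",p["frame"])
  print(n,[(r["score"],atz(p,r["xy"],66)) for r in finder.tip_of("block",p)[:4]])
a=cv2.imread("pics/top9.png")[200:380,120:320];b=cv2.imread("pics/scene9.png")[250:430,400:600]
cv2.imwrite("pics/c9.png",cv2.resize(np.hstack([a,b]),None,fx=2,fy=2,interpolation=3))
E
```

```text
time: 16.5
ee_pos: [480.9, 254.9, 94.3]
orientation: [[0.002, 0.996, 0.095], [0.0, 0.095, -0.996], [-1.0, 0.002, 0.0]]
force: [0.1, 1.5, -2.9]
opening: 53.0
time: 17.0
ee_pos: [417.2, 311.0, 93.7]
orientation: [[0.001, 0.961, 0.278], [-0.001, 0.278, -0.961], [-1.0, 0.001, 0.001]]
force: [0.3, 0.2, -2.9]
opening: 52.6
time: 17.5
ee_pos: [418.1, 310.0, 93.5]
orientation: [[0.001, 0.636, 0.772], [-0.001, 0.772, -0.636], [-1.0, -0.0, 0.001]]
force: [0.0, 0.5, -3.3]
opening: 52.7
time: 18.0
ee_pos: [418.1, 309.9, 93.4]
orientation: [[0.001, 0.089, 0.996], [-0.001, 0.996, -0.089], [-1.0, -0.001, 0.001]]
force: [0.2, 0.6, -2.5]
opening: 52.4
time: 18.5
ee_pos: [417.7, 310.4, 93.1]
orientation: [[0.0, -0.219, 0.976], [-0.001, 0.976, 0.219], [-1.0, -0.001, 0.0]]
force: [-0.6, 1.1, -3.2]
opening: 52.6
[ -2.2  37.4 -57.9 110.3  39.1  54.7  23.5] [0.  0.1 0. ]
top [(0.57, array([ 681.1, -210.5,   66. ])), (0.51, array([727.6,  95.4,  66. ]))]
scene [(0.94, array([454.3, 317.6,  66. ])), (0.89, array([ 726.3, -172.4,   66. ])), (0.67, array([389.3, -11.6,  66. ])), (0.43, array([517.3, 336.2,  66. ]))]
```

View pics/c9.png

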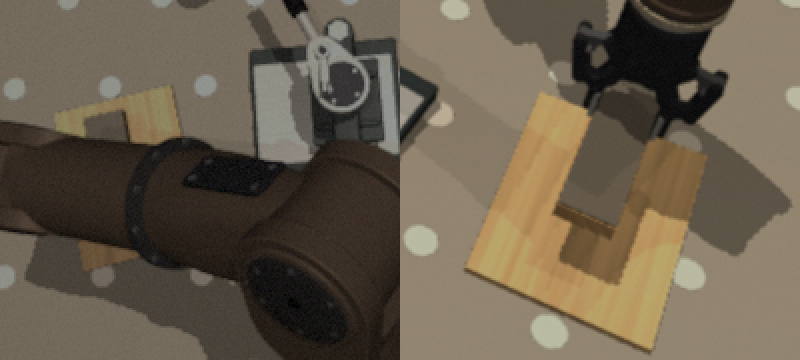

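```bash
python3 -m pendant '[0.3,0.02,0.003,0,0,0,0, 0.3,0.02,0,0,0,0,0, 0.3,0.015,0,0,0,0,0, 0.3,0.008,0,0,0,0,0, 0.3,0.006,0,0,0,0,0]' 80
python3 -m pendant '[0.3,0.002,0,0,0,0,0, 0.3,0.002,0,0,0,0,0, 0.3,0.002,0,0,0,0,0, 0.3,0,0,0,0,0,0]' 80
```

```text
time: 19.2
ee_pos: [416.3, 314.3, 23.4]
orientation: [[-0.0, -0.223, 0.975], [-0.0, 0.975, 0.223], [-1.0, -0.0, -0.0]]
force: [0.6, 0.1, -3.0]
opening: 53.0
time: 19.6
ee_pos: [416.6, 314.4, 18.0]
orientation: [[0.0, -0.223, 0.975], [0.0, 0.975, 0.223], [-1.0, 0.0, 0.0]]
force: [-0.3, 0.2, -3.1]
opening: 52.6
```

```bash
python3 -m pendant '[0.3,0.001,0,0,0,0,0, 0.3,0.001,0,0,0,0,0, 0.3,0,0,0,0,0,0]' 80
python3 -m pendant '[0.3,0.001,0,0,0,0,0, 0.3,0,0,0,0,0,0]' 80
```

```text
time: 19.9
ee_pos: [416.5, 314.4, 15.9]
orientation: [[0.0, -0.223, 0.975], [0.0, 0.975, 0.223], [-1.0, 0.0, 0.0]]
force: [1.4, 0.2, -2.0]
opening: 52.8
time: 20.1
ee_pos: [416.5, 314.4, 15.2]
orientation: [[0.0, -0.223, 0.975], [-0.0, 0.975, 0.223], [-1.0, -0.0, 0.0]]
force: [-1.4, -1.1, 3.0]
opening: 52.7
```

Contact (the force turned from −3 to +3 N). Release slowly, then rise.

```bash
python3 -m pendant '[0.7,0,0,0,0,0,0, 0.8,0,0,0,0,0,0, 1,0,0,0,0,0,0, 1,0,0,0,0,0,0, 1,0,0,0,0,0,0]' 30
python3 -m pendant '[1,-0.01,0,0,0,0,0, 1,-0.03,0,0,0,0,0, 1,-0.04,0,0,0,0,0, 1,-0.04,0,0,0,0,0, 1,-0.04,0,0,0,0,0]'
python3 -m pendant '[1,0,0,-0.04,0,0,0, 1,0,0,-0.04,0,0,0, 1,-0.04,0,0,0,0,0, 1,0,0,0,0,0,0, 1,0,0,0,0,0,0]'
python3 - <<'E'
from h import *
np.set_printoptions(precision=1,suppress=True)
for n in("wrist","scene"):
  p=vision.camera(n);cv2.imwrite(f"pics/{n}10.png",p["frame"])
  print(n,[(r["score"],atz(p,r["xy"],10)) for r in finder.tip_of("block",p)[:2]],[(round(r["score"],2),r["xy"],atz(p,r["xy"],10)) for r in finder.tip_of("block_corner0",p)[:4]],proj(p,(460,325,34)))
a=cv2.imread("pics/wrist10.png");b=cv2.imread("pics/scene10.png")[180:420,280:600]
cv2.imwrite("pics/c10.png",np.vstack([cv2.resize(a,(440,330)),cv2.resize(b,(440,330),interpolation=3)])[:660].reshape(2,330,440,3).transpose(1,0,2,3).reshape(330,880,3)[:,:800])
E
```

```text
time: 20.6
ee_pos: [416.5, 314.4, 14.9]
orientation: [[-0.0, -0.223, 0.975], [0.0, 0.975, 0.223], [-1.0, 0.0, 0.0]]
force: [-0.6, 0.4, 0.1]
opening: 85.5
time: 21.1
ee_pos: [415.9, 314.4, 177.1]
orientation: [[-0.0, -0.224, 0.975], [0.0, 0.975, 0.224], [-1.0, 0.0, -0.0]]
force: [1.6, -0.9, 0.0]
opening: 85.5
time: 21.6
ee_pos: [338.8, 296.9, 216.1]
orientation: [[0.003, -0.223, 0.975], [0.001, 0.975, 0.223], [-1.0, 0.0, 0.003]]
force: [0.5, -0.3, -0.4]
opening: 85.1
wrist [(0.56, array([460.2, 326.2,  10. ]))] [(0.98, [284.2, 395.1], array([545.3, 310.5,  10. ])), (0.73, [346.1, 247.8], array([378.3, 333.1,  10. ])), (0.69, [285.9, 244.4], array([387.2, 279.7,  10. ])), (0.67, [343.1, 396.5], array([533.6, 369.1,  10. ]))] [317.  338.4]
scene [(0.91, array([340.8, -36.4,  10. ])), (0.83, array([466.8, 325.6,  10. ]))] [(0.95, [494.7, 390.2], array([534.7, 363.6,  10. ])), (0.94, [240.5, 259.5], array([ 626.1, -242.2,   10. ])), (0.89, [493.0, 324.3], array([402. , 286.3,  10. ])), (0.89, [390.5, 258.0], array([393.9,  16.1,  10. ]))] [498.7 346.5]
```

View pics/c10.png

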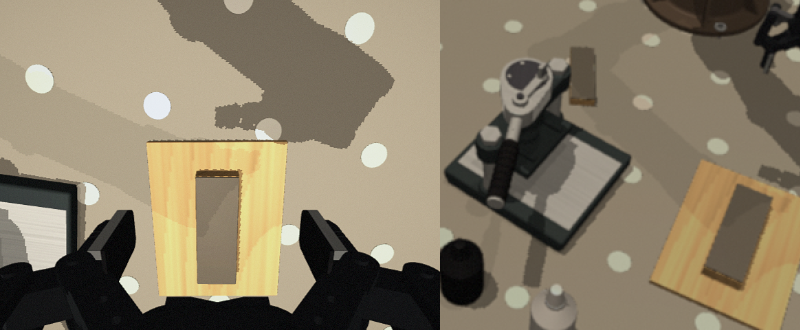

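The block lies flat and centred on the board, lino face up. The gripper is clear and the bottles stand. Handing in.

```bash
python3 -c "
from h import *
print(ticket.finish_job(), monitor.sense()['time'])"
```

```text
the job is handed in; nothing more can be done
the job is handed in; nothing more can be done
```

I opened the press, laid the lino block on the plywood board lino face up, and handed the job in at about 22 s of the 72 s allowed. No verdict is reported.

- **Lever:** I pushed the tab over to the unscrewing side before turning the screw. The network then placed it within about 4 mm of where that side should put it.
- **Platen:** one ratchet stroke of about 2.4 rad was enough, so I did not need to work the handle back and forth. Allowing for up to one lost click, that is about 10 mm of lift. The wrist picture fits a raised platen, but I did not measure its height precisely.
- **Block:** I drew it out at the front, carried it with its long side along the board's, and set it down with about 3 N of contact before letting go. The last pictures show it flat and near the board's centre. The network put its centre at about (460–467, 326) mm, against a board centre of (462, 325) mm. That leaves margins of roughly 40 mm lengthwise and 60 mm sideways.
- **Everything else:** both bottles stand in the last picture and the gripper is well clear. The cup and the ink roller were outside that crop. I kept away from them but did not check them at the end.

**Disagreements:** early readings of the ratchet axis differed by up to about 13 mm between the top and scene cameras. I used the press bed, the column nuts and the handle direction instead, which agreed to a few millimetres. I viewed 11 pictures, one over the budget.

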